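Seat the tube rack and press the guarded clamp lever

ROBOT

A 6-joint arm with a two-finger parallel gripper is mounted at the origin on the work surface. World frame = base frame: x ahead of the robot, y to its left, z up, the work surface at z = 0. Lengths are in m, angles in degrees, forces in N, time in s.
With the tool pointing down it reaches from about 0.4 to 0.825 m from the base axis. Payload 7 kg.
Tool frame: the origin (TCP) lies midway between the tips of the shut fingers; the grasp point (between the pads) lies 19 mm behind it (r.grip_point_offset is the z of the grasp point in the tool frame, in m); z points along the fingers, y is the line along which they close (so a half turn about z gives the same grasp; the last joint's range is limited). The gripper opens to 88 mm and grips with 3 to 60 N. Pads are 19 mm wide; open, the fingers measure 130 mm over their backs; the gripper's body (78 mm by 193 mm) begins 47 mm behind the grasp point.
Start: joints at [16.507, 20.546, 0.682, 0, -70.136, -16.507], TCP at [0.675, -0, 0.227] pointing down, gripper open.
Joint ranges: [-176.03, 176.03], [-82.01, 121.73], [-58.28, 71.71], [-173.87, 95.51], [-174.79, -0.11], [-173.66, 173.66]. Speed limits (degrees/s): [136.94, 136.94, 172.46, 180, 180, 180].

INTERFACE

Orientations are given as [roll, pitch, yaw] about the fixed x, y, z axes, in that order (R = Rz(yaw) Ry(pitch) Rx(roll)).
In Python, from plant import r, viewer, recognise, outline_of, pinpoint gives the robot as it stands.
- The arm moves only by the tool move_arm, never from a script. Its argument "targets" is a list of rows, each a list of 2 entries, a list of its own where there are three numbers: the shift along the tool's x, y, z in cm, then the turn, a rotation vector about the tool's x, y, z in rad. A call has 1 to 5 rows; each row is the pose to reach, as a shift and turn from the pose commanded when the call began, along the tool's axes at that moment; what a row does not reach only later rows make up. A row lasts 1/8 s, in which the tool goes at most 62.5 mm and 10.7 degrees, less where a joint would pass 70% of its speed; a pose out of reach is approached as far as the arm can. A call with a gripper value outside its range is refused whole. "jaw" is the finger opening in cm, from 0 to 8.76, set as the call begins (left out, the last holds). The fingers move at their own pace and stop on an object; "squeeze" is the grip in N (left out, the last holds). Time passes only in rows, so rows that repeat a pose let the fingers close. It gives the time, the measured TCP pose, the force, the opening and the grip force at its end, in the units of the state.
- r.get_state(): the state, without advancing time (a new reading comes with each control period).
- viewer.capture(name): name is "scene" or "side" or "wrist"; returns a dict with "image" (480x640x3 uint8, blue, green, red), "intrinsics" (3x3 intrinsics, pixels), "D" ([k1, k2, p1, p2, k3] as OpenCV has them; the pictures are not rectified), "camera_from_world" (4x4, takes a point from world to camera coordinates). Camera axes: x right, y up, looking along -z (the intrinsics and any distortion apply to the point x, -y, -z); pixel columns grow to the right and rows downward; lengths in m; the calibration is good to about 2 mm. A picture is of the moment at which its call begins. There is no depth.
- r.close_job(): hands the job in; it is judged then, once.
Trained networks look in the newest picture that a camera, given by its name, has taken for a name from the list of things; names that differ only in an ending like _2 or _b are one class to them, and where a whole thing is asked for, a point or a joint stands for the part that bears it (a point fixed in the world has none). Each returns a list of dicts, best first, with "score" (0 to 1); they miss things now and then, are a little off and sometimes report something else, mostly with a low value. They report only what shows in the picture. A call takes as long as a camera call. They do not tell look-alikes from the thing itself.
- recognise(label, camera): "box" ([left, top, right, bottom] in pixels, round what is visible of it).
- outline_of(label, camera): "mask" (480x640 bool, what is visible of it) and "box" ([left, top, right, bottom] in pixels, round what is visible of it).
- pinpoint(label, camera): "location" ([row, column] in pixels: a listed point, or the origin of a listed thing).
The state is a dict: "time_s": time; "joints": joint angles; "qd": joint speeds; "joint_torque": joint torques, N m; "tcp_pos": TCP position; "eef_rot": TCP orientation; "contact_force": force on the tool from outside, world axes, zero at the start; "moment": the same for the moment, N m; "gripper_width": finger opening in m; "gripper_force": force on a finger pad.
Only numpy, scipy, OpenCV 4.12 (cv2) and the standard library are available. Lean on these libraries where they do the work, as an engineer would, in place of code of your own. Each camera call takes 0.05 s, during which the arm holds its last target. There are 200 camera calls.

TASK

At the clamp station on the lab bench, push the long tube rack along its channel with the fingers until it is fully home against the stop, without picking it up. Then reach down through the window of the guard and press the clamp lever all the way down, touching no part of the guard, and move clear. Leave the other things on the bench where they stand.

Things in the scene. Friction and masses are not known exactly. Their poses are not given: they have to be found in the camera images.
- press: Fixed station: base plate 210 mm (x) by 330 mm (y -120 to +210), 12 mm thick. Origin at bench level on the channel's centre line, z up. The channel runs along y between steel rails (inner faces x = +-37 mm, tops 28 mm above the bench, open end y = +210); the rack slides in it towards -y to a steel stop with its face at y = -35. Lever hinge at x = +75, y = -35 on a bracket 90 mm high.
- rack: The long green tube rack in the channel: 70 mm (x) by 170 mm (y), block 26 mm high, capped tubes up to 46 mm; 175 to 350 g, loose, 2 mm play each side. Origin: centre of its underside, 12 mm above the bench on the base plate; axes parallel to the station's. Starts 40 to 75 mm short of home. Home: origin at station y = +50, its outer end at +135, which stays 75 mm or more outside the guard.
- rack_end (a point): Centre of the rack's outer end face (its +y end, 70 mm wide and 26 mm high), 13 mm above the rack's underside: the place to push, towards the station's -y. A push of a few newtons moves it.
- guard: Fixed guard over the lever: white top plate 180 mm (x) by 150 mm (y), 6 mm thick, upper face 125 mm above the bench, with one window 120 (x) by 110 mm (y). Four corner posts; clear panels on -x, +x and -y, open on +y where the rack enters. Axes parallel to the station's. Origin: centre of its foot, 12 mm above the bench, at station x = 0, y = -35, each within 10 mm. Do not touch.
- window (a point): Centre of the guard's window, level with the upper face of the guard plate (125 mm above the bench). Window 120 mm along the guard's x, 110 mm along its y.
- paddle (a point): Centre of the top face of the black paddle at the lever's free end: 38 mm (station x) by 32 mm (y), 10 mm thick, under the window, about 80 mm to the -x side of the hinge. Raised, it is about 105 mm above the bench (20 below the guard's upper face) and slopes up towards -x by 0.28 rad; fully pressed it is level, 83 mm above the bench.
- lever (a joint): Lever angle in rad: 0 raised, 0.28 fully down at its stop; grows as the paddle is pressed down. Starts between 0 and 0.05. Friction hinge without spring: about 6 N on the paddle moves it, and it stays where it is left.
- spare_rack: Bystander: shorter green tube rack, 70 by 100 mm, 46 mm high with its tubes, standing on the bench beyond the station's -y end. Origin: centre of its underside.
- bottle: Bystander: glass bottle, 60 mm diameter, 120 mm high, on the bench on the station's +x side. Origin: centre of its underside.
- beaker: Bystander: clear open beaker, 64 mm diameter, 75 mm high, on the station's +x side. Origin: centre of its underside.
- jar: Bystander: white jar, 54 mm diameter, 70 mm high, on the station's +x side. Origin: centre of its underside.
Things that resemble listed ones, but are neither listed nor needed, are in the scene too. Leave any orange or yellow look-alike of the rack alone.

How it is judged (in metres and radians):
On the way, in this order (a step that is already met when the one before it is completed fails the run):
1. the rack is fully home against the stop, the lever not yet pressed (y of rack in the frame of press between 0.044 and 0.054 m and x of rack in the frame of press between -0.006 and 0.006 m and z of rack in the frame of press below 0.016 m and angle between the y axis of rack and the y axis of press, either way round below 0.06 rad and value of joint lever below 0.12 rad), for 0.2 s.
2. the lever is pressed all the way down with the fingers (y of rack in the frame of press between 0.044 and 0.054 m and x of rack in the frame of press between -0.006 and 0.006 m and z of rack in the frame of press below 0.016 m and angle between the y axis of rack and the y axis of press, either way round below 0.06 rad and value of joint lever above 0.25 rad and contact force between the fingers and press above 1 N), for 0.05 s.
At the end, for the whole second after the job is handed in: The long rack lies flat and straight in its channel at rest, within 4 mm of the stop, and the lever is down (0.25 rad or more of 0.28) (y of rack in the frame of press between 0.044 and 0.054 m and x of rack in the frame of press between -0.006 and 0.006 m and z of rack in the frame of press below 0.016 m and angle between the y axis of rack and the y axis of press, either way round below 0.06 rad and value of joint lever above 0.25 rad and linear speed of rack below 0.01 m/s); the robot touches nothing.
It fails at once if the guard is touched (contact force between any of the fingers, the arm and guard above 0.5 N).
It fails at once if the rack is lifted or tipped (z of rack in the frame of press above 0.024 m or angle between rack's own z axis and vertical above 0.15 rad).
It fails at once if the lever is pressed before the rack is home (value of joint lever above 0.15 rad and y of rack in the frame of press above 0.058 m).
It fails at once if a bystander is moved more than 20 mm or tipped (distance of any of spare_rack, bottle, beaker, jar from where it was at the start of the episode above 0.02 m or angle between any of spare_rack, bottle, beaker, jar's own z axis and vertical above 0.3 rad).
It also fails if it takes over 45 s, if anything falls off the work surface, if the arm or the gripper's body presses on something with over 40 N, if the wrist force passes 120 N, or if a joint passes its speed limit or range.

## Working session

There is one attempt and no reset: what is moved stays moved. The work goes in short steps, Python scripts to look and compute and a tool call to move; the robot and the scene stay as the last step left them, time stands still between calls to the robot, and variables do not carry over. Pictures are saved under pics/ and viewed, at most 10 in all, crops included, and the job is handed in when it is done.

Besides the shell and the picture viewer there is one more tool, called after "Request:" in YAML: its name, and indented under it one key for each argument. move_arm: Moves the arm, as the interface text tells. Its arguments: {"type":"object","properties":{"targets":{"type":"array","items":{"type":"array"}},"jaw":{"type":"number"},"squeeze":{"type":"number"}},"required":["targets"]}

```bash
mkdir -p pics; cat > h.py <<'E'
import numpy as np, cv2
from plant import r, viewer, recognise, outline_of, pinpoint
def cap(n,save=None):
    c=viewer.capture(n)
    if save: cv2.imwrite('pics/'+save,c['image'])
    return c
def ray(c,px):  # px = (col,row)
    K=np.array(c['intrinsics']);D=np.array(c['D'])
    u=cv2.undistortPoints(np.array([[px]],float),K,D)[0,0]
    T=np.array(c['camera_from_world']);R=T[:3,:3];t=T[:3,3]
    d=R.T@np.array([u[0],-u[1],-1.]);return -R.T@t,d/np.linalg.norm(d)
def atz(c,px,z):
    o,d=ray(c,px);return o+d*(z-o[2])/d[2]
def proj(c,P):
    T=np.array(c['camera_from_world']);P=np.atleast_2d(P)
    q=(T[:3,:3]@P.T).T+T[:3,3];q=q*[1,-1,-1]
    return cv2.projectPoints(q,np.zeros(3),np.zeros(3),np.array(c['intrinsics']),np.array(c['D']))[0][:,0]
E
python3 - <<'E'
from h import *
Z=dict(rack_end=.025,window=.125,paddle=.105,press=0,guard=.012,rack=.012,spare_rack=0,bottle=0,beaker=0,jar=0)
for n in ['scene','side','wrist']:
    c=cap(n,n+'0.png')
    print(n,'cam',ray(c,(320,240)))
    for l,z in Z.items():
        for p in pinpoint(l,n)[:2]:
            a=p['location'];print(l,round(p['score'],2),np.round(a),np.round(atz(c,(a[1],a[0]),z),3))
print(r.get_state())
E
```

```text
scene cam (array([ 1.18877467, -0.2162917 ,  0.67484898]), array([-0.6816441 ,  0.24084387, -0.69090922]))
rack_end 0.97 [247. 477.] [0.661 0.29  0.025]
rack_end 0.66 [200. 385.] [0.476 0.181 0.025]
window 0.6 [211. 250.] [ 0.539 -0.117  0.125]
paddle 0.96 [218. 251.] [ 0.534 -0.116  0.105]
paddle 0.36 [288. 152.] [ 0.646 -0.299  0.105]
press 0.68 [289. 152.] [ 0.549 -0.312  0.   ]
guard 0.9 [259. 255.] [ 0.545 -0.12   0.012]
rack 0.72 [238. 320.] [0.53  0.015 0.012]
rack 0.71 [220. 250.] [ 0.432 -0.104  0.012]
spare_rack 0.91 [287. 154.] [ 0.546 -0.309  0.   ]
bottle 0.68 [299. 371.] [0.697 0.057 0.   ]
beaker 0.62 [346. 259.] [ 0.731 -0.158  0.   ]
jar 0.81 [317. 324.] [ 0.707 -0.037  0.   ]
jar 0.34 [291. 154.] [ 0.554 -0.31   0.   ]
side cam (array([ 0.57830569, -0.81328032,  0.6904593 ]), array([ 0.0479199 ,  0.7993801 , -0.59891163]))
rack_end 0.8 [221. 257.] [0.476 0.171 0.025]
rack_end 0.73 [196. 320.] [0.648 0.276 0.025]
paddle 0.91 [274. 275.] [ 0.53  -0.132  0.105]
guard 0.67 [304. 285.] [ 0.544 -0.121  0.012]
guard 0.67 [312. 372.] [ 0.718 -0.162  0.012]
rack 0.88 [264. 2
[... 806 characters left out ...]
 ]
{'time_s': 1.65, 'joints': array([ 1.65063726e+01,  2.05463313e+01,  6.83202268e-01, -1.42350314e-04,
       -7.01345371e+01, -1.65060185e+01]), 'qd': array([-0.14752221,  0.02449128, -0.00847029,  0.12619133, -0.03404908,
       -0.03582599]), 'joint_torque': array([-1.75701716e-03, -5.82364297e+01,  2.93289381e+01,  7.00254366e+00,
        1.21730092e-02, -3.67763471e-05]), 'tcp_pos': array([ 6.74997704e-01, -1.81782378e-05,  2.26570585e-01]), 'eef_rot': array([-1.79997800e+02,  7.91449486e-04, -8.99996943e+01]), 'contact_force': array([0.99341307, 0.1307744 , 0.18732089]), 'moment': array([0.02005971, 0.00770967, 0.0354575 ]), 'gripper_force': 0.0, 'gripper_width': 0.08749017884387586}
```

View pics/scene0.png

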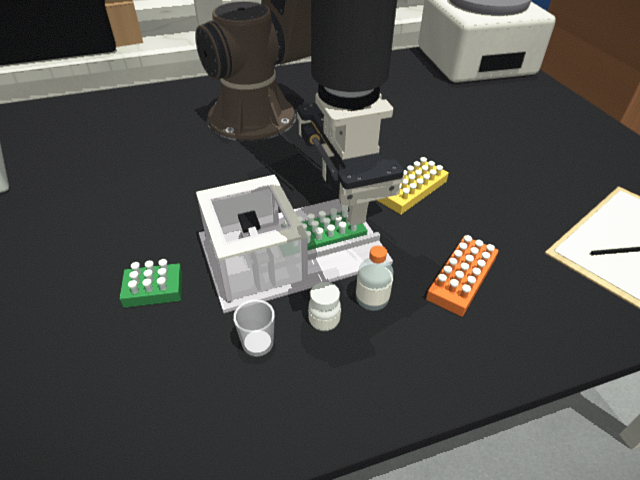

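View pics/wrist0.png

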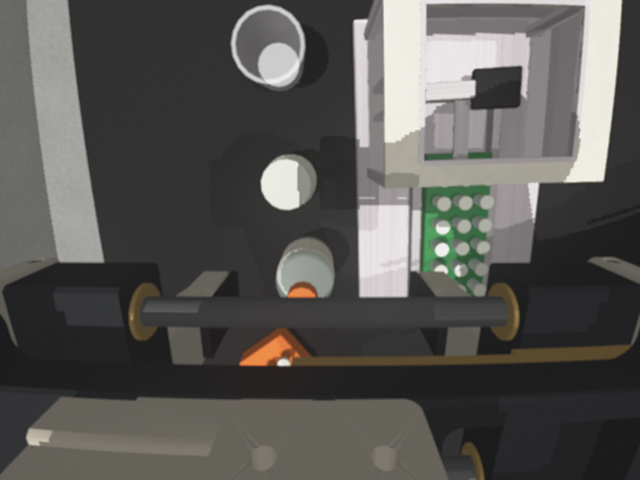

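View pics/side0.png

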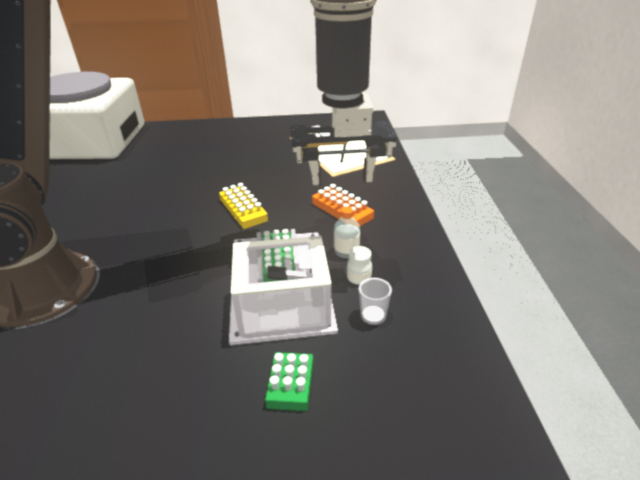

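The long rack is green, in the channel at about (320, 232) in the scene view, and its rows run nearly along world y. The guard is white, with the black paddle under its window at (497, 87) in the wrist view. The bottle, jar and beaker are on the +x side, and the spare rack is at (150, 285). The orange and yellow racks are decoys. Next I close the fingers, move above the channel's open end and take a close look.

Request:
move_arm:
  targets:
    - [[-4,3.6,0],[0,0,0]]
    - [[-8,7.2,0],[0,0,0]]
    - [[-12,10.9,0],[0,0,0]]
    - [[-16,14.5,0],[0,0,0]]
    - [[-16,14.5,0],[0,0,0]]
  jaw: 0

```text
time_s: 2.28
tcp_pos: [0.5282, 0.1623, 0.2274]
eef_rot: [-179.9, 0.1, -89.8]
contact_force: [0.7, -0.6, 0.7]
gripper_width: 0.0426
gripper_force: 0.0
```

```bash
python3 - <<'E'
from h import *
Z=dict(rack_end=.025,window=.125,paddle=.105,press=0,guard=.012,rack=.012)
for n in ['wrist','scene','side']:
    c=cap(n,n+'1.png')
    for l,z in Z.items():
        for p in pinpoint(l,n)[:2]:
            a=p['location'];print(n,l,round(p['score'],2),np.round(a),np.round(atz(c,(a[1],a[0]),z),3))
s=r.get_state();print(s['tcp_pos'],s['eef_rot'],s['gripper_width'],s['contact_force'])
E
```

```text
wrist rack_end 0.93 [238. 374.] [0.471 0.19  0.025]
wrist rack_end 0.71 [159. 326.] [0.526 0.103 0.025]
wrist press 0.31 [160. 327.] [0.524 0.104 0.   ]
wrist rack 0.76 [293. 397.] [0.437 0.263 0.012]
wrist rack 0.73 [268. 184.] [0.697 0.232 0.012]
scene rack_end 0.98 [223. 359.] [0.525 0.102 0.025]
scene rack_end 0.93 [203. 388.] [0.486 0.182 0.025]
scene window 0.57 [211. 249.] [ 0.537 -0.119  0.125]
scene paddle 0.73 [218. 249.] [ 0.533 -0.119  0.105]
scene press 0.47 [241. 320.] [0.525 0.017 0.   ]
scene guard 0.97 [258. 254.] [ 0.542 -0.121  0.012]
scene guard 0.72 [290. 151.] [ 0.563 -0.313  0.012]
scene rack 0.86 [279. 464.] [0.716 0.232 0.012]
scene rack 0.75 [240. 320.] [0.536 0.015 0.012]
side rack_end 0.96 [194. 323.] [0.655 0.284 0.025]
side rack_end 0.71 [238. 274.] [0.52  0.095 0.025]
side paddle 0.81 [270. 275.] [ 0.53  -0.119  0.105]
side guard 0.95 [303. 285.] [ 0.544 -0.119  0.012]
side rack 0.94 [263. 276.] [0.524 0.016 0.012]
side rack 0.84 [211. 342.] [0.7   0.213 0.012]
[0.52995778 0.16003116 0.22660008] [-1.79996745e+02  7.01387325e-04 -8.99919092e+01] 0.0004705525978902238 [ 0.38270039 -0.01582119 -0.18534883]
```

View pics/wrist1.png

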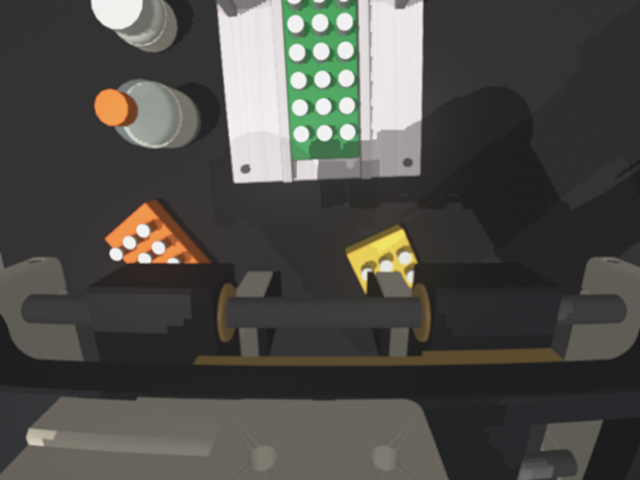

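The wrist view shows the rack's end face at about (325, 160), between the rails. The base plate's open end runs from (234, 182) to (420, 175), so there is a slight yaw, which I measure next.

```bash
python3 - <<'E'
from h import *
c=cap('wrist','w2.png')
f=lambda u,v,z:np.round(atz(c,(u,v),z),4)
a,b=f(234,182,.012),f(420,175,.012);print('plate',a,b,np.degrees(np.arctan2((a-b)[1],(a-b)[0])),np.linalg.norm(a-b),(a+b)/2)
print('rack end top',f(290,159,.038),f(360,157,.038))
im=c['image'];g=((im[:,:,1]>im[:,:,2]+40)&(im[:,:,1]>im[:,:,0]+25)).astype(np.uint8)
n,l,st,_=cv2.connectedComponentsWithStats(g);print(st[1:][st[1:,4]>200])
# green block outline: left/right borders per row on z=.038
for v in (20,60,100,140,150):
    k=np.where(g[v,270:380])[0]+270
    if len(k): print(v,f(k[0],v,.038),f(k[-1],v,.038))
print('tcp px',proj(c,[r.get_state()['tcp_pos']]))
# guard+station via scene: window outline
s=cap('scene')
for n_ in('scene','side'):
    for p in outline_of('guard',n_)[:1]:print(n_,p['box'],p['score'])
E
```

```text
plate [0.6301 0.1255 0.012 ] [0.422  0.1177 0.012 ] 2.1465543970802456 0.20824612841539217 [0.52605 0.1216  0.012  ]
rack end top [0.5641 0.1    0.038 ] [0.4925 0.098  0.038 ]
[[  93    0   50   32 1270]
 [ 283    0   77  163 9491]
 [ 396    5   26  123 1870]
 [ 374    6   21  125 2195]
 [ 220   10   62  130 5413]
 [  97   93   32   36  894]
 [ 107  207   52   45  985]
 [ 125  228   74   68 1846]
 [ 350  232   60   30  845]]
20 [ 0.5804 -0.03    0.038 ] [ 0.48  -0.03   0.038]
60 [0.5814 0.0058 0.038 ] [0.4771 0.0058 0.038 ]
100 [0.5826 0.0427 0.038 ] [0.475  0.0427 0.038 ]
140 [0.5616 0.0811 0.038 ] [0.4939 0.0811 0.038 ]
150 [0.5608 0.091  0.038 ] [0.4937 0.091  0.038 ]
tcp px [[323.52610435 287.68850089]]
scene [196.2, 175.7, 308.1, 300.0] 0.9
side [231.1, 238.1, 331.1, 334.6] 0.6
```

Request:
move_arm:
  targets:
    - [[1.5,0.5,4],[0,0,-0.037]]
    - [[1.5,0.5,8.5],[0,0,-0.037]]
    - [[1.5,0.5,13],[0,0,-0.037]]
    - [[1.5,0.5,17.5],[0,0,-0.037]]
    - [[1.5,0.5,20.2],[0,0,-0.037]]

```text
time_s: 4.15
tcp_pos: [0.5241, 0.1444, 0.0225]
eef_rot: [179.9, -0.1, -87.9]
contact_force: [-0.8, 0.6, 0.7]
gripper_width: 0.0005
gripper_force: 0.0
```

```bash
python3 - <<'E'
from h import *
c=cap('scene','scene2.png');c=cap('wrist','w3.png')
s=r.get_state();print(s['tcp_pos'],s['eef_rot'],s['contact_force'])
E
```

```text
[0.5230955 0.1437957 0.0217161] [ 1.79716857e+02 -1.64534542e-01 -8.79083239e+01] [ 0.01964853 -0.5000636  -0.14755199]
```

View pics/w3.png

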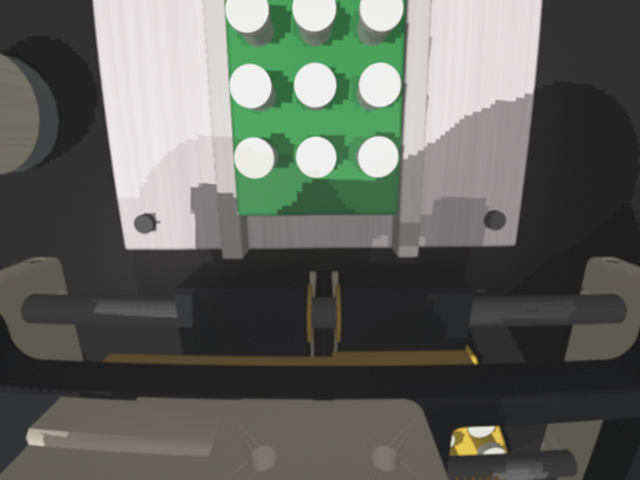

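The fingers (col 323) are centred on the rack (col 319), about 4 cm beyond its end. I push along tool +x.

Request:
move_arm:
  targets:
    - [[1.5,0,0],[0,0,0]]
    - [[3,0,0],[0,0,0]]
    - [[4,0,0],[0,0,0]]
    - [[5,0,0],[0,0,0]]
    - [[5.8,0,0],[0,0,0]]

```text
time_s: 4.88
tcp_pos: [0.5276, 0.0866, 0.0251]
eef_rot: [-179.9, 0.0, -87.9]
contact_force: [-0.3, 3.1, 1.8]
gripper_width: 0.0004
gripper_force: 1.3
```

Request:
move_arm:
  targets:
    - [[0.7,0,0],[0,0,0]]
    - [[1.3,0,0],[0,0,0]]
    - [[1.8,0,0],[0,0,0]]
    - [[2.2,0,0],[0,0,0]]
    - [[2.4,0,0],[0,0,0]]

```text
time_s: 5.5
tcp_pos: [0.528, 0.0628, 0.0245]
eef_rot: [180.0, -0.0, -87.9]
contact_force: [-0.9, 1.7, 0.2]
gripper_width: 0.0007
gripper_force: 1.2
```

Request:
move_arm:
  targets:
    - [[0.2,0,0],[0,0,0]]
    - [[0.4,0,0],[0,0,0]]
    - [[0.5,0,0],[0,0,0]]

```text
time_s: 5.88
tcp_pos: [0.5285, 0.0607, 0.0246]
eef_rot: [-179.9, 0.2, -87.9]
contact_force: [-6.8, 22.2, 0.8]
gripper_width: -0.0
gripper_force: 11.5
```

Request:
move_arm:
  targets:
    - [[0.1,0,0],[0,0,0]]
    - [[0.1,0,0],[0,0,0]]

```text
time_s: 6.12
tcp_pos: [0.529, 0.0608, 0.0246]
eef_rot: [-179.8, 0.3, -87.9]
contact_force: [-6.0, 24.1, -0.2]
gripper_width: 0.0002
gripper_force: 12.1
```

```bash
python3 - <<'E'
from h import *
c=cap('wrist','w4.png')
s=r.get_state();print(s['tcp_pos'],s['eef_rot'],s['contact_force'])
E
```

```text
[0.52894412 0.06083533 0.02456954] [-179.85087942    0.26185074  -87.88255139] [-6.05378371 23.54336707  0.12772744]
```

View pics/w4.png

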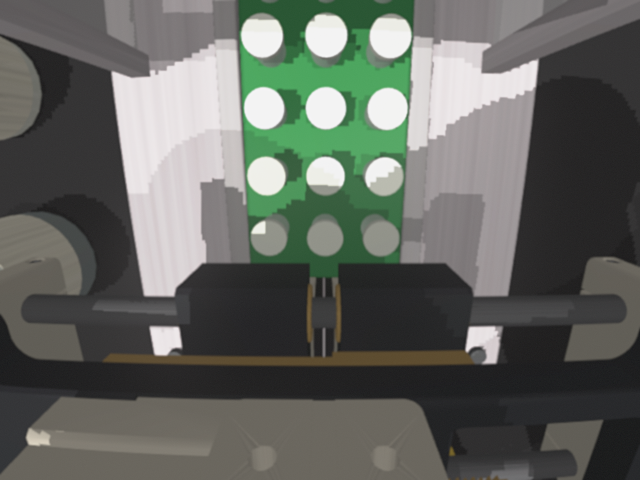

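The push force rose to 24 N and the motion stopped. I back off and check the rack's position against the plate.

Request:
move_arm:
  targets:
    - [[-1,0,0],[0,0,0]]
    - [[-3,0,0],[0,0,0]]
    - [[-6,0,-3],[0,0,0]]
    - [[-8,0,-8],[0,0,0]]
    - [[-8.5,0,-13],[0,0,0]]

```text
time_s: 6.8
tcp_pos: [0.5246, 0.1432, 0.1557]
eef_rot: [179.9, -0.1, -87.8]
contact_force: [0.9, 0.7, -0.0]
gripper_width: 0.0007
gripper_force: 0.0
```

Request:
move_arm:
  targets:
    - [[0,0,-1],[0,0,0]]
    - [[0,0,-1],[0,0,0]]

```text
time_s: 7.05
tcp_pos: [0.5249, 0.1423, 0.1648]
eef_rot: [-180.0, 0.0, -87.9]
contact_force: [0.2, 0.1, -1.1]
gripper_width: 0.0007
gripper_force: 0.0
```

```bash
python3 - <<'E'
from h import *
c=cap('wrist','w5.png')
for p in pinpoint('rack_end','wrist'):
    a=p['location'];print(p['score'],a,atz(c,(a[1],a[0]),.025))
s=r.get_state();print(s['tcp_pos'],s['eef_rot'],s['contact_force'])
E
```

```text
0.96 [121.5, 324.5] [0.52744732 0.04963841 0.025     ]
[0.5241535  0.14154359 0.16309017] [ 1.79873164e+02 -5.87962746e-02 -8.79068699e+01] [-0.50398082 -0.8648181   0.39509447]
```

View pics/w5.png

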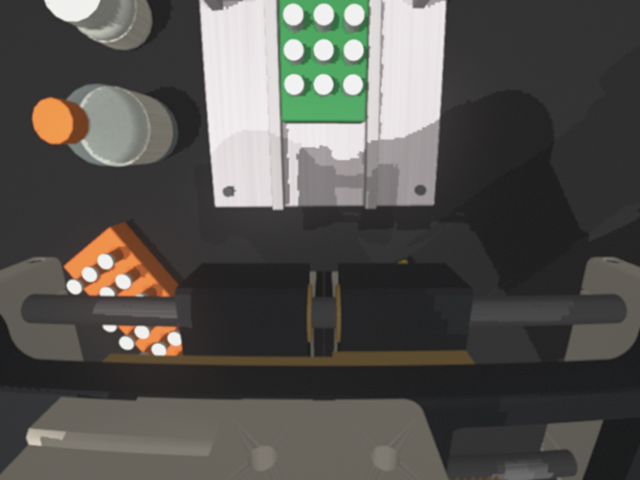

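The rack's end edge is at row 122 (cols 281–367), and the plate's end is at row 207 (cols 215–434). It looks straight.

```bash
python3 - <<'E'
from h import *
c=cap('wrist')
f=lambda u,v,z:atz(c,(u,v),z)
a,b=f(215,207,.012),f(434,206.5,.012);e=(f(281,122,.038)+f(367,122.5,.038))/2
print(a,b,e)
x=(a-b)/np.linalg.norm(a-b);y=np.array([-x[1],x[0],0]);print('yaw',np.degrees(np.arctan2(x[1],x[0])),np.linalg.norm(a-b))
print('rack end station y mm',(210+1e3*((e-(a+b)/2)@y)),'x',1e3*((e-(a+b)/2)@x))
E
```

```text
[0.62719707 0.12819987 0.012     ] [0.41934168 0.12028364 0.012     ] [0.52665671 0.05034141 0.038     ]
yaw 2.1810699422347652 0.2080060860083011
rack end station y mm 136.02428151156587 x 0.5724012214380587
```

The rack is home: its end is at station y = 136 mm (nominal 135), and the yaw is right. Next I go above the window.

Request:
move_arm:
  targets:
    - [[3,0,-4.5],[0,0,0]]
    - [[9,0.1,-4.5],[0,0,0]]
    - [[15,0.2,-4.5],[0,0,0]]
    - [[21,0.3,-4.5],[0,0,0]]
    - [[26.4,0.4,-4.5],[0,0,0]]

```text
time_s: 7.82
tcp_pos: [0.5299, -0.1242, 0.2081]
eef_rot: [179.9, -0.0, -87.9]
contact_force: [1.8, 0.1, -0.0]
gripper_width: 0.0002
gripper_force: 0.0
```

Request:
move_arm:
  targets:
    - [[0,0,0],[0,0,0]]
    - [[0,0,0],[0,0,0]]

```text
time_s: 8.07
tcp_pos: [0.5302, -0.1224, 0.2083]
eef_rot: [179.9, -0.0, -88.0]
contact_force: [0.4, -0.3, 1.0]
gripper_width: 0.0005
gripper_force: 0.0
```

```bash
python3 - <<'E'
from h import *
Z=dict(window=.125,paddle=.105)
for n in ['wrist','scene','side']:
    c=cap(n,n+'6.png')
    for l,z in Z.items():
        for p in pinpoint(l,n)[:2]:
            a=p['location'];print(n,l,round(p['score'],2),np.round(a),np.round(atz(c,(a[1],a[0]),z),3))
s=r.get_state();print(s['tcp_pos'],s['eef_rot'],s['contact_force'])
a=cv2.imread('pics/wrist6.png');b=cv2.imread('pics/scene6.png')[130:330,150:420]
b=cv2.resize(b,(540,400));o=np.zeros((600,800,3),np.uint8);o[:360,:480]=cv2.resize(a,(480,360));o[200:600,260:800]=b if False else o[200:600,260:800]
cv2.imwrite('pics/combo6.png',a)
E
```

```text
wrist window 0.55 [350. 191.] [ 0.639 -0.025  0.125]
wrist paddle 0.56 [238. 317.] [ 0.535 -0.121  0.105]
scene window 0.62 [211. 250.] [ 0.539 -0.117  0.125]
scene paddle 0.78 [220. 250.] [ 0.538 -0.118  0.105]
side paddle 0.57 [272. 274.] [ 0.529 -0.125  0.105]
[ 0.5309518  -0.1214383   0.20966136] [-1.79989104e+02  1.25833403e-03 -8.78259040e+01] [ 0.33027559 -0.4816132  -0.65734589]
```

View pics/wrist6.png

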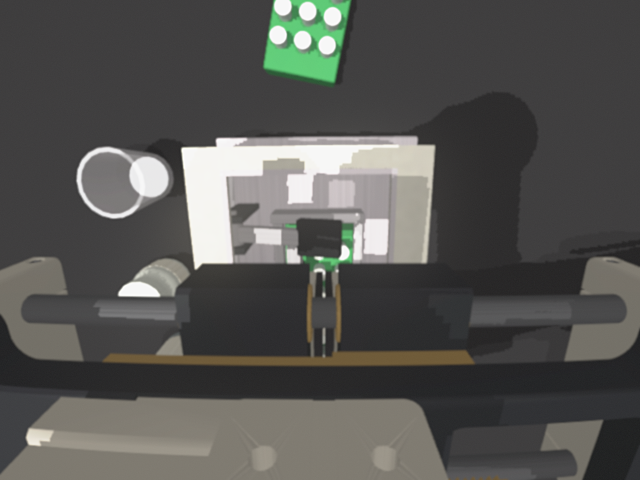

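The paddle is at (320, 238), under the tool. The window opening runs from col 228 to col 391 with its far edge at row 177. The guard plate's outer far edge runs from (183, 148) to (434, 146).

```bash
python3 - <<'E'
from h import *
c=cap('wrist')
f=lambda u,v,z:np.round(atz(c,(u,v),z),4)
print('guard far corners',f(183,148,.125),f(434,146,.125))
print('window far corners',f(228,177,.125),f(391,176,.125),'inner lower',f(228,177,.119))
print('paddle',f(298,219,.107),f(342,219,.112),f(298,257,.105),f(342,257,.11))
print(r.get_state()['tcp_pos'],proj(c,[r.get_state()['tcp_pos']]))
E
```

```text
guard far corners [ 0.6345 -0.1885  0.125 ] [ 0.4547 -0.1964  0.125 ]
window far corners [ 0.6023 -0.1688  0.125 ] [ 0.4838 -0.1738  0.125 ] inner lower [ 0.604  -0.1683  0.119 ]
paddle [ 0.5519 -0.1357  0.107 ] [ 0.5169 -0.138   0.112 ] [ 0.5515 -0.103   0.105 ] [ 0.5152 -0.106   0.11  ]
[ 0.53093238 -0.1215734   0.20966169] [[323.60322921 287.42957505]]
```

Request:
move_arm:
  targets:
    - [[0,-0.3,0],[0,0,0]]
    - [[0,-0.3,2.5],[0,0,0]]
    - [[0,-0.3,5],[0,0,0]]
    - [[0,-0.3,7],[0,0,0]]
    - [[0,-0.3,8.5],[0,0,0]]

```text
time_s: 9.2
tcp_pos: [0.5338, -0.1219, 0.1237]
eef_rot: [180.0, -0.0, -87.9]
contact_force: [-0.2, 0.2, 0.3]
gripper_width: 0.0003
gripper_force: 0.0
```

Request:
move_arm:
  targets:
    - [[0,0,0.7],[0,0,0]]
    - [[0,0,1.4],[0,0,0]]
    - [[0,0,2],[0,0,0]]
    - [[0,0,2.6],[0,0,0]]
    - [[0,0,3.2],[0,0,0]]

```text
time_s: 9.82
tcp_pos: [0.5337, -0.122, 0.093]
eef_rot: [-180.0, -0.0, -87.9]
contact_force: [-3.2, -0.4, 5.2]
gripper_width: 0.0004
gripper_force: 2.7
```

Request:
move_arm:
  targets:
    - [[0,0,0.4],[0,0,0]]
    - [[0,0,0.8],[0,0,0]]
    - [[0,0,1.1],[0,0,0]]
    - [[0,0,1.3],[0,0,0]]

```text
time_s: 10.32
tcp_pos: [0.5332, -0.1222, 0.0825]
eef_rot: [180.0, -0.1, -87.8]
contact_force: [-19.4, 7.0, 43.9]
gripper_width: 0.0002
gripper_force: 22.2
```

The force is 44 N at z = 0.0825, so the lever is at its stop. I hold briefly, then retreat straight up.

Request:
move_arm:
  targets:
    - [[0,0,0],[0,0,0]]
    - [[0,0,-1],[0,0,0]]
    - [[0,0,-3],[0,0,0]]
    - [[0,0,-7],[0,0,0]]
    - [[0,0,-12],[0,0,0]]

```text
time_s: 10.95
tcp_pos: [0.5334, -0.1219, 0.2001]
eef_rot: [179.9, -0.0, -87.9]
contact_force: [1.4, 0.5, 0.6]
gripper_width: 0.0003
gripper_force: 0.0
```

Request:
move_arm:
  targets:
    - [[-5,0,-3],[0,0,0]]
    - [[-10,0,-3],[0,0,0]]
    - [[-15,0,-3],[0,0,0]]
    - [[-15,0,-3],[0,0,0]]

```text
time_s: 11.45
tcp_pos: [0.5285, 0.0308, 0.2299]
eef_rot: [-179.9, 0.0, -87.7]
contact_force: [0.8, -0.9, 0.8]
gripper_width: 0.0006
gripper_force: 0.0
```

```bash
python3 - <<'E'
from h import *
for n in ['wrist','scene']:
    c=cap(n,n+'7.png')
    for p in pinpoint('rack_end',n)[:3]:
        a=p['location'];print(n,round(p['score'],2),np.round(atz(c,(a[1],a[0]),.025),3))
s=r.get_state();print(s['tcp_pos'],s['contact_force'])
cv2.imwrite('pics/c7.png',cv2.resize(c['image'][150:330,140:400],(780,540)))
E
```

```text
wrist 0.65 [ 0.532 -0.137  0.025]
wrist 0.62 [0.524 0.049 0.025]
scene 0.89 [0.663 0.293 0.025]
scene 0.7 [0.469 0.188 0.025]
scene 0.69 [0.528 0.047 0.025]
[0.5283223  0.02742164 0.2295332 ] [-0.06145113 -0.18936565  0.3806783 ]
```

View pics/c7.png

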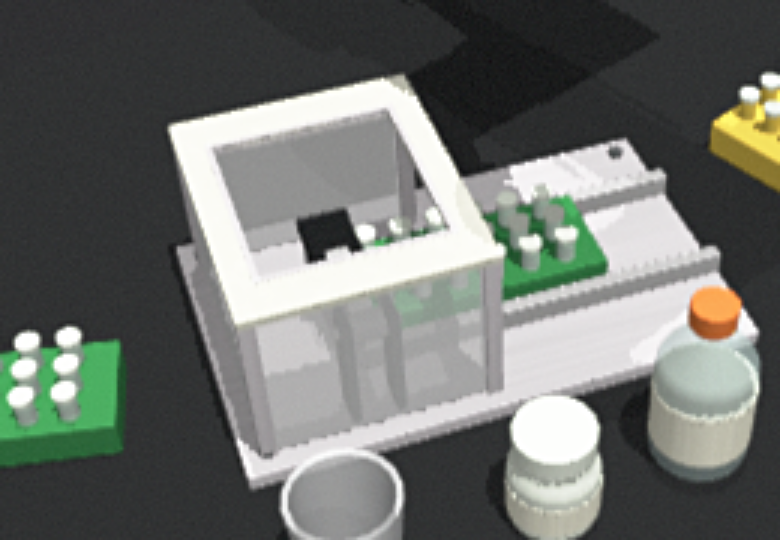

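The rack is home, with its end at (600, 265) in the crop. The paddle is down and level at (330, 235), the bystanders haven't moved, and the arm is clear.

```bash
python3 -c "
from plant import r
print(r.close_job())"
```

```text
the job is handed in; nothing more can be done
None
```

The rack is fully home against the stop, the clamp lever is pressed down to its stop, the arm is clear of the station, and the job is handed in; no verdict came back.

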